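Lock the hand mill's castle nut

TASK

The castle nut on top of the little hand mill is loose. First take hold of the nut and tighten it clockwise, only towards the next slot that lines up with the cross hole in the spindle, never back. Then pick up the lock pin from the counter and feel it gently in, never forcing it, through the lined-up slot and the cross hole until its collar rests against the nut, and let it go there. Leave everything else on the counter where it stands.

Things in the scene. Friction and masses are not known exactly. Their poses are not given: they have to be found in the camera images.
- mill: Hand mill, fixed to the counter: round wooden foot 140 mm across, on it two round stones (116 and 108 mm across), top of the upper stone 60 mm above the counter. Origin: centre of the foot's underside, on the axis of the upright steel spindle (z up; 32 mm thick, top 112 mm above the counter).
- mill_hole (a point): Middle of the spindle's cross hole, on its axis, 96 mm above the counter; axes of the mill. The hole, 8 mm square, goes right through, in a direction turned 0.12 to 0.92 rad counter-clockwise (from above) from the mill's y axis: the spindle is clamped fast so; how far is not measured, it is to be felt out with the pin (a dark line on the spindle's end runs along the hole). The pin fits from either end; +y is nearer.
- nut_middle (a point): On the spindle's axis, half-way up the castle nut's hexagon (62 to 92 mm above the counter, 54 mm across flats, flats 31 mm wide); axes of the mill, not of the nut. On the hexagon a crown 50 mm across, up to 106 mm, with six radial slots 8 mm wide, open at the top, floors at 92 mm, one above the middle of each flat.
- nut (a joint): Castle nut's angle from the mill, rad, growing as it tightens (clockwise from above). At 0, 1.047 (60 deg), ... slots and flats' normals stand along the mill's y axis. Starts at -0.04 to 0.04; the next slot meets the cross hole at 1.047 less the spindle's turn, so at 0.13 to 0.93, give or take 0.06. Stays where left; the pin held in a slot can push it round (about 5 N).
- pin_grip (a point): Loose lock pin, 70 g: aluminium grip block 28 mm long (x), 16 thick (y), 32 high (z), upright on the counter, a steel shaft sticking out level from the middle of its +x end. Point: the block's centre, 16 mm up; x points to the shaft's tip. A neck 8 mm thick leads to a 14 mm collar, front face 25 mm from here; then the shaft, 6.5 mm thick, 50 mm long, last 3 mm tapered to 4.4.
- pin_mid (a point): Point on the lock pin's shaft axis 50 mm ahead of the block's centre (25 mm ahead of the collar's face, 25 mm short of the tip). With the pin fully home it lies in the middle of the cross hole.
- scoop: Bystander: aluminium scoop, 165 mm long, 34 mm high; origin under its trough. It and the pin may change places.
- eggcup: Bystander: small white ceramic egg cup, 50 mm across, 60 mm high; origin under its foot.
- opener: Bystander: flat wooden jar opener, about 220 mm long, 14 mm high, lying on the counter; origin in its handle.
- jar: Bystander: glass jar, 72 mm across, 100 mm high; origin under its base.
- mug: Bystander: blue mug, 80 mm across, 90 mm high; origin under its base.

How it is judged:
On the way, in this order (a step that is already met when the one before it is completed fails the run):
1. the nut has been tightened on towards the next slot and the gripper has let go of it (value of joint nut between 0.08 and 1.06 rad and contact force between the fingers and mill below 0.5 N), for 0.2 s.
2. the lock pin has been picked up (height (world z) of pin_grip above 0.05 m), for 0.2 s.
At the end, for the whole second after the job is handed in: The pin sits through slot and cross hole, released and at rest, its middle point within 5 mm of the middle of the hole (collar against the nut), and the nut stands at its next slot (joint between 0.05 and 1.04 rad) (distance between pin_mid and mill_hole below 0.005 m and value of joint nut between 0.05 and 1.04 rad and linear speed of pin below 0.02 m/s and contact force between the fingers and pin below 0.1 N); the robot touches nothing.
It fails at once if the pin is forced: pressed against the mill, spindle or nut with more than 25 N (contact force between pin and mill above 25 N).
It fails at once if the nut is turned back to the slot before, or past the next slot (value of joint nut below -0.12 rad or value of joint nut above 1.13 rad).
It fails at once if the scoop, egg cup, jar opener, jar or mug is moved more than 30 mm (distance of any of scoop, eggcup, opener, jar, mug from where it was at the start of the episode above 0.03 m).
It fails at once if the egg cup, jar or mug is tipped (angle between any of eggcup, jar, mug's own z axis and vertical above 0.4 rad).
It also fails if it takes over 72 s, if anything falls off the work surface, if the arm or the gripper's body presses on something with over 40 N, if the wrist force passes 120 N, or if a joint passes its speed limit or range.

ROBOT

A 6-joint arm with a two-finger parallel gripper is mounted at the origin on the work surface. World frame = base frame: x ahead of the robot, y to its left, z up, the work surface at z = 0. Lengths are in m, angles in rad, forces in N, time in s.
With the tool pointing down it reaches from about 0.375 to 0.925 m from the base axis. Payload 5.7 kg.
Tool frame: the origin (TCP) lies midway between the tips of the shut fingers; the grasp point (between the pads) lies r.tcp_to_grasp behind it (r.tcp_to_grasp is the distance from the TCP to the grasp point, in m); x points along the fingers, z is the direction in which the jaws open and shut, and the axes are right-handed (so a half turn about x gives the same grasp; the last joint's range is limited). The gripper opens to 85 mm and grips with 20 to 120 N. Pads are 22 mm wide; open, the fingers measure 114 mm over their backs; the gripper's body (76 mm by 85 mm) begins 54 mm behind the grasp point. The pads swing forward as they close: fully open they stand 13 mm farther back than shut.
Start: joints at [-1.311, 0.359, 1.51, -0, 1.272, -0.115], TCP at [0.22, -0.558, 0.231] pointing down, gripper open.
Joint ranges: [-2.97, 2.97], [-1.01, 2.36], [0.21, 2.38], [-0.96, 4.11], [0.2, 2.71], [-2.98, 2.98]. Speed limits (rad/s): [2.39, 2.39, 3.14, 3.14, 3.14, 3.14].

INTERFACE

Orientations are given as a unit quaternion [w, x, y, z].
In Python, from workcell import r gives the robot as it stands. The module is installed in compiled form; this text tells all that it offers.
- The arm moves only by the tool carry_out, never from a script. Its argument "targets" is a list that holds one entry, the list of rows, each a list of 7 numbers: the shift along the tool's x, y, z in mm, then the turn, a rotation vector about the tool's x, y, z in rad, then the finger opening in mm, from 0 to 85.4. A call has exactly 8 rows; each row is the pose to reach, as a shift and turn from the pose commanded when the call began, along the tool's axes at that moment; what a row does not reach only later rows make up. A row lasts 1/8 s, in which the tool goes at most 62.5 mm and 10.7 degrees, less where a joint would pass 70% of its speed; a pose out of reach is approached as far as the arm can. A call with a gripper value outside its range is refused whole. The fingers move at their own pace and stop on an object; "grip_force" is the grip in N (left out, the last holds). Time passes only in rows, so rows that repeat a pose let the fingers close, or fill a call up. It gives the time, the measured TCP pose, the force and the opening at its end, in the units of the state.
- r.get_state(): the state, without advancing time (a new reading comes with each control period).
- r.capture(name): name is "scene" or "side" or "wrist"; returns a dict with "pixels" (420x560x3 uint8, blue, green, red), "fov_y" (degrees; the focal length in pixels is half the picture's height over the tangent of half this angle, whatever the lens; pixels are square), "cx", "cy" (the principal point, pixels), "rvec" (rotation vector, rad) and "tvec" (3), from world to camera coordinates, as OpenCV has them. Camera axes: x right, y down, z forward; pixel columns grow to the right and rows downward; lengths in m; the calibration is good to about 2 mm. A picture is of the moment at which its call begins. There is no depth.
- r.sign_off(): hands the job in, once; it reports no verdict.
Trained networks look in a picture, given as the dict that the camera call returned (one of the last four; its "shot" number tells which), for a name from the list of things; names that differ only in an ending like _2 or _b are one class to them, and where a whole thing is asked for, a point or a joint stands for the part that bears it (a point fixed in the world has none). Each returns a list of dicts, best first, with "confidence" (0 to 1); they miss things now and then, are a little off and sometimes report something else, mostly with a low value. They report only what shows in the picture. A call takes as long as a camera call.
- r.boxes_of(label, picture): "box" ([left, top, width, height] in pixels, round what is visible of it).
- r.outline_of(label, picture): "mask" (420x560 bool, what is visible of it) and "box" ([left, top, width, height] in pixels, round what is visible of it).
The state is a dict: "time": time; "qpos": joint angles; "dq": joint speeds; "effort": joint torques, N m; "position": TCP position; "tool_rot": TCP orientation; "ft_force": force on the tool from outside, world axes, zero at the start; "wrist_torque": the same for the moment, N m; "grip_width": opening from 0.0 (shut) to 1.0 (fully open).
Only numpy, scipy, OpenCV 4.12 (cv2) and the standard library are available. Lean on these libraries where they do the work, as an engineer would, in place of code of your own. Each camera call takes 0.05 s, during which the arm holds its last target. There are 200 camera calls.

## Working session

There is one attempt and no reset: what is moved stays moved. The work goes in short steps, Python scripts to look and compute and a tool call to move; the robot and the scene stay as the last step left them, time stands still between calls to the robot, and variables do not carry over. Pictures are saved under pics/ and viewed, about 8 in all and at most 12, crops included, and the job is handed in when it is done.

Besides the shell and the picture viewer there is one more tool, called after "Emit:" as name([rows], argument=value, ...), one row to a line, values as JSON. carry_out: Moves the arm, as the interface text tells. Its arguments: {"type":"object","properties":{"targets":{"type":"array"},"grip_force":{"type":"number"}},"required":["targets"]}

```bash
mkdir -p pics; cat > h.py <<'E'
import numpy as np, cv2
from workcell import r
from scipy.spatial.transform import Rotation as R
def K(p):
    f=p["pixels"].shape[0]/2/np.tan(np.radians(p["fov_y"])/2)
    return np.array([[f,0,p["cx"]],[0,f,p["cy"]],[0,0,1.]])
def proj(p,X):
    return cv2.projectPoints(np.array(X,float).reshape(-1,1,3),np.array(p["rvec"],float),np.array(p["tvec"],float),K(p),None)[0].reshape(-1,2)
def onplane(p,uv,z):
    M=cv2.Rodrigues(np.array(p["rvec"],float))[0];t=np.array(p["tvec"],float).ravel()
    c=-M.T@t; uv=np.atleast_2d(uv).astype(float)
    d=(M.T@np.linalg.inv(K(p))@np.c_[uv,np.ones(len(uv))].T).T
    return c+d*((z-c[2])/d[:,2])[:,None]
def rot():
    q=r.get_state()["tool_rot"];return R.from_quat([q[1],q[2],q[3],q[0]]).as_matrix()
E
python3 - <<'E'
from h import *
s=r.get_state();print(s,r.tcp_to_grasp);print(rot().round(3))
for n in ["scene","side"]:
    p=r.capture(n);cv2.imwrite(f"pics/{n}0.png",p["pixels"])
    print(n,p["fov_y"],p["rvec"],p["tvec"],p["cx"],p["cy"])
    for l in ["mill","nut","pin_grip","scoop","eggcup","opener","jar","mug"]:
        for b in r.boxes_of(l,p)[:2]:
            x=b["box"];print(l,round(b["confidence"],2),np.round(x),onplane(p,[x[0]+x[2]/2,x[1]+x[3]/2],0.02).round(3))
E
```

```text
{'time': 0.0, 'qpos': array([-1.31111763e+00,  3.59497126e-01,  1.51145677e+00, -2.08393099e-05,
        1.27249157e+00, -1.15090820e-01]), 'dq': array([ 0.00079194, -0.00050189, -0.00107241, -0.00043027, -0.00015814,
       -0.00021957]), 'effort': array([ 6.35073393e-04, -5.27603459e+01, -2.78622437e+01,  2.04812309e-04,
        1.31621820e-02,  4.37972048e-06]), 'position': array([ 0.21944724, -0.5576864 ,  0.23044901]), 'tool_rot': array([ 0.58389335,  0.3985236 ,  0.58489346, -0.39767718]), 'ft_force': array([-0.98763722,  0.5419242 , -0.54154964]), 'wrist_torque': array([-0.00291   ,  0.04151401, -0.01173715]), 'grip_width': 1.0007079475705005} 0.0187
[[-0.     0.931  0.366]
 [ 0.002  0.366 -0.931]
 [-1.     0.    -0.002]]
scene 46.70167635993341 [ 0.92504326  2.51543881 -1.07109729] [ 0.47319346 -0.19960586  1.42081616] 271.8355408214574 211.1139168523444
nut 0.97 [278. 194.  32.  30.] [[ 0.51  -0.042  0.02 ]]
pin_grip 0.51 [227. 155.  16.  21.] [[ 0.517 -0.278  0.02 ]]
scoop 0.95 [385. 263.  57.  64.] [[0.495 0.31  0.02 ]]
scoop 0.21 [266. 193.  56.  60.] [[ 0.541 -0.008  0.02 ]]
opener 0.65 [163. 216.  74.  64.] [[ 0.757 -0.088  0.02 ]]
jar 0.83 [344. 314.  40.  57.] [[0.654 0.318 0.02 ]]
mug 0.6 [158. 152.  45.  45.] [[ 0.652 -0.343  0.02 ]]
side 52.02650404536996 [ 2.13757139 -0.36811629  0.21887015] [-0.60573314  0.17142852  0.85367834] 278.81529678163446 203.5803243950893
nut 0.63 [229. 193.  24.  25.] [[0.576 0.089 0.02 ]]
nut 0.5 [282. 169.  17.  30.] [[0.733 0.15  0.02 ]]
pin_grip 0.89 [256. 308.  13.  40.] [[ 0.506 -0.295  0.02 ]]
scoop 0.81 [159. 161.  59.  21.] [[0.481 0.301 0.02 ]]
eggcup 0.91 [281. 170.  20.  27.] [[0.733 0.15  0.02 ]]
opener 0.61 [306. 215.  69.  63.] [[ 0.741 -0.137  0.02 ]]
jar 0.93 [239. 131.  22.  37.] [[0.687 0.381 0.02 ]]
mug 0.68 [327. 278.  57.  38.] [[ 0.698 -0.283  0.02 ]]
```

```bash
python3 -c "
import cv2,numpy as np
a=cv2.imread('pics/scene0.png')[130:390,140:460];b=cv2.imread('pics/side0.png')[120:370,130:430]
a=cv2.resize(a,(400,325));b=cv2.resize(b,(400,333));
c=np.zeros((333,800,3),np.uint8);c[:325,:400]=a;c[:,400:]=b;cv2.imwrite('pics/v1.png',c)"
```

```text
(no output)
```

View pics/v1.png

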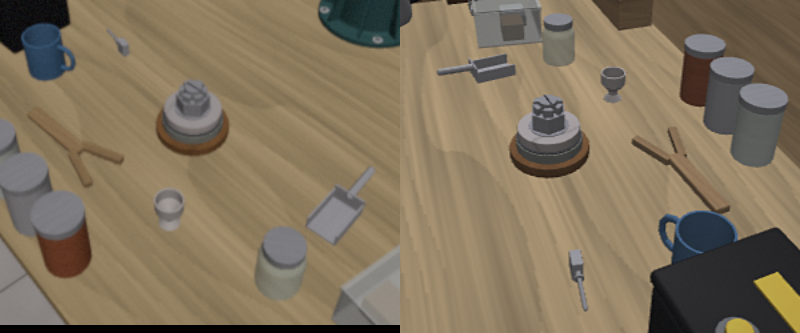

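Picture 1: the mill is central. The pin lies front-right of it, its shaft pointing away from the mill. Next I'll triangulate the mill axis and check the wrist camera's geometry.

```bash
python3 - <<'E'
from h import *
s=r.get_state()
pr={n:r.capture(n) for n in ["scene","side","wrist"]}
for n in ["scene","side"]:
    p=pr[n]
    b=r.boxes_of("nut_middle",p) or r.boxes_of("nut",p)
    for l in ["nut","mill"]:
        for o in r.outline_of(l,p)[:2]:
            print(n,l,o["confidence"],o["box"])
            x=o["box"]; print(onplane(p,[x[0]+x[2]/2,x[1]+x[3]/2],0.087).round(4) if l=="nut" else "")
    for o in r.outline_of("pin_grip",p)[:1]:
        ys,xs=np.nonzero(o["mask"]);w=onplane(p,np.c_[xs,ys],0.018)[:,:2];print("pin",o["confidence"],len(xs),w.mean(0).round(3),w.min(0).round(3),w.max(0).round(3))
p=pr["wrist"];M=cv2.Rodrigues(np.array(p["rvec"],float))[0];c=-M.T@np.array(p["tvec"],float).ravel()
T=rot();print("cam in tool",(T.T@(c-s["position"])).round(3),"cam axes in tool",(T.T@M.T).round(2).tolist(),p["fov_y"])
cv2.imwrite("pics/w0.png",p["pixels"])
E
```

```text
scene nut 0.76 [280.9, 195.9, 26.3, 27.6]
[[0.558  0.0085 0.087 ]]
scene mill 0.83 [263.3, 195.6, 60.5, 62.5]

pin 0.66 128 [ 0.513 -0.275] [ 0.497 -0.337] [ 0.533 -0.239]
side nut 0.64 [231.6, 192.3, 20.8, 25.3]
[[ 0.5538 -0.0047  0.087 ]]
pin 0.76 319 [ 0.509 -0.288] [ 0.498 -0.347] [ 0.524 -0.245]
cam in tool [-0.142  0.067 -0.   ] cam axes in tool [[0.0, -0.26, 0.96], [0.0, -0.96, -0.26], [1.0, 0.0, -0.0]] 63.417555920980895
```

Emit:
carry_out([
  [[4, 46, -18, 0, 0, 0, 85], [8, 92, -36, 0, 0, 0, 85], [12, 138, -54, 0, 0, 0, 85], [15, 185, -72, 0, 0, 0, 85], [19, 231, -90, 0, 0, 0, 85], [22, 277, -108, 0, 0, 0, 85], [26, 323, -126, 0, 0, 0, 85], [30, 369, -145, 0, 0, 0, 85]],
])

```text
time: 2.45
position: [0.5112, -0.2872, 0.2013]
tool_rot: [0.585, 0.398, 0.584, -0.398]
ft_force: [0.5, -0.1, -0.0]
grip_width: 0.995
```

```bash
python3 - <<'E'
from h import *
p=r.capture("wrist");cv2.imwrite("pics/w1.png",p["pixels"]);import pickle;pickle.dump(p,open("w1.pkl","wb"))
s=r.get_state();print(s["position"],s["qpos"].round(3));print(rot().round(3))
for o in r.outline_of("pin_grip",p)[:2]:
    m=o["mask"];ys,xs=np.nonzero(m);print(o["confidence"],o["box"],cv2.minAreaRect(np.c_[xs,ys].astype(np.float32)))
    w=onplane(p,np.c_[xs,ys],0.018)[:,:2];print(w.mean(0),w.min(0),w.max(0))
E
```

```text
[ 0.51491121 -0.28277044  0.20086696] [-0.623  0.369  1.576  0.005  1.196  0.57 ]
[[ 0.003  0.93   0.368]
 [ 0.003  0.368 -0.93 ]
 [-1.     0.004 -0.002]]
0.77 [250.2, 166.8, 83.7, 54.8] ((293.86627197265625, 195.74520874023438), (88.2684097290039, 20.90987777709961), 28.610462188720703)
[ 0.50922038 -0.2870241 ] [ 0.49885134 -0.34402738] [ 0.52320415 -0.25675462]
```

View pics/w1.png

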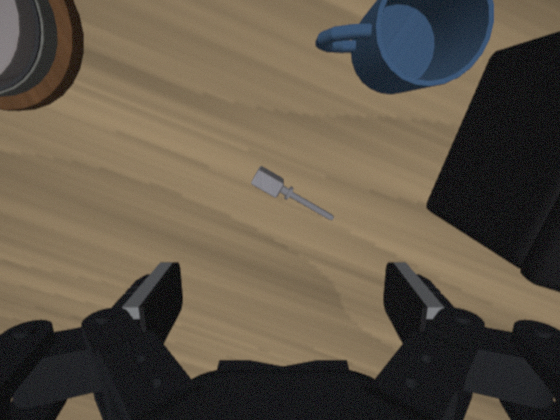

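Picture 2: the pin block is at about (268,181) and the shaft tip at about (332,218). A black box is at right. Next, over to the mill.

Emit:
carry_out([
  [[3, 24, -42, 0, 0, 0, 85], [6, 48, -84, 0, 0, 0, 85], [9, 72, -126, 0, 0, 0, 85], [12, 96, -168, 0, 0, 0, 85], [15, 120, -210, 0, 0, 0, 85], [20, 143, -250, 0, 0, 0, 85], [20, 143, -250, 0, 0, 0, 85], [20, 143, -250, 0, 0, 0, 85]],
])

```text
time: 3.55
position: [0.5514, -0.004, 0.1814]
tool_rot: [0.585, 0.398, 0.584, -0.398]
ft_force: [0.5, -0.6, 0.6]
grip_width: 0.991
```

```bash
python3 - <<'E'
from h import *
import pickle
p=pickle.load(open("w1.pkl","rb"))
a=onplane(p,[268.5,180.5],0.032)[0];t=onplane(p,[332,218],0.016)[0];b=onplane(p,[268.5,180.5],0.032)[0]
print("pin block",a,"tip",t,"dir deg",np.degrees(np.arctan2(*(t-b)[[1,0]])),np.linalg.norm((t-b)[:2]))
p=r.capture("wrist");pickle.dump(p,open("w2.pkl","wb"))
s=r.get_state();print(s["position"],s["qpos"].round(3));print(rot().round(3))
for l in ["nut","mill"]:
  for o in r.outline_of(l,p)[:1]: print(l,o["confidence"],o["box"])
x=proj(p,[0.556,0.002,0.11])[0];print(x)
im=p["pixels"];u,v=np.clip(x.astype(int),80,340)
c=im[max(0,v-80):v+80,max(0,u-110):u+110];print(max(0,u-110),max(0,v-80),c.shape)
cv2.imwrite("pics/w2.png",cv2.resize(c,None,fx=3.5,fy=3.5,interpolation=cv2.INTER_CUBIC))
E
```

```text
pin block [ 0.51546601 -0.27108719  0.032     ] tip [ 0.50023819 -0.34452829  0.016     ] dir deg -101.71413449059557 0.07500320599984571
[ 0.55149395 -0.0044933   0.18146335] [-1.330e-01  3.410e-01  1.676e+00 -1.000e-03  1.125e+00  1.064e+00]
[[ 0.     0.931  0.366]
 [-0.001  0.366 -0.931]
 [-1.    -0.     0.001]]
mill 0.73 [201.1, 113.5, 151.7, 150.1]
[277.11013495 212.61382878]
167 132 (160, 220, 3)
```

View pics/w2.png

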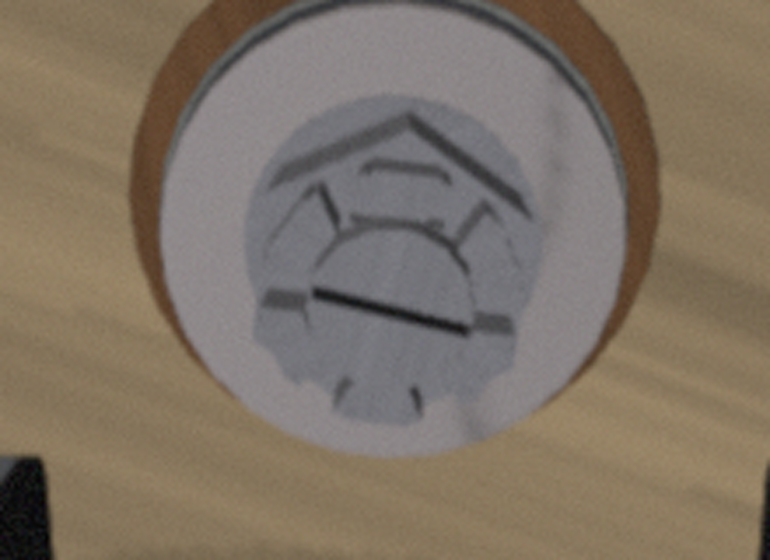

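```bash
python3 - <<'E'
from h import *
import pickle
p=pickle.load(open("w2.pkl","rb"))
f=lambda x,y:[167+x/3.5,132+y/3.5]
L=onplane(p,[f(314,292),f(468,330)],.112);H=onplane(p,[f(270,185),f(410,118),f(528,213)],.092)
S=onplane(p,[f(262,299),f(285,299),f(494,324),f(512,324),f(379,399)],.106)
ang=lambda d:np.degrees(np.arctan2(d[1],d[0]))
c=L.mean(0);print("c",c,"line",ang(L[1]-L[0]),np.linalg.norm(L[1]-L[0]))
print("hex corners",H, "edges",ang(H[1]-H[0]),ang(H[2]-H[1]),np.linalg.norm(H[1]-H[0]),np.linalg.norm(H[2]-H[1]))
print("corner dirs",[ang((h-c)) for h in H],[np.linalg.norm((h-c)[:2]) for h in H])
print("slots",S[:,:2],[ang(x-c) for x in S])
print("slotLR",ang(S[2]-S[1]))
im=p["pixels"]
# model overlay
def draw(c0,hexa):
    o=im.copy()
    P=proj(p,[[c0[0]+.0312*np.cos(a),c0[1]+.0312*np.sin(a),.092] for a in np.radians(hexa+30+60*np.arange(6))])
    print(P.round(1).tolist())
E
```

```text
c [ 0.55173259 -0.00088463  0.112     ] line -82.95226270844971 0.02956315535915766
hex corners [[ 0.56139766  0.02889496  0.092     ]
 [ 0.5838942   0.00801908  0.092     ]
 [ 0.57491452 -0.02079959  0.092     ]] edges -42.860086125558915 -107.30664342959702 0.030690336905531166 0.03018526069770466
corner dirs [np.float64(72.0189878463718), np.float64(15.474364360723763), np.float64(-40.664972030001714)] [np.float64(0.03130874792614182), np.float64(0.033371315964788574), np.float64(0.030561528624403006)]
slots [[ 0.54317812  0.02232933]
 [ 0.54478813  0.01824823]
 [ 0.55480132 -0.02076584]
 [ 0.55606871 -0.02397849]
 [ 0.53237994 -0.00579855]] [np.float64(110.22913160443646), np.float64(109.94888017211079), np.float64(-81.22546856669177), np.float64(-79.36591306179702), np.float64(-165.75286597573788)]
slotLR -75.6054009464317
```

Picture 3 (crop): the dark line on the spindle end runs (314,292)–(468,330), with a hex corner at (410,118). The slots stand at 105°/−75° and the line at 97°/−83°, so the nut needs about 8° clockwise. I'll refine the line angle before moving.

```bash
python3 - <<'E'
from h import *
import pickle
p=pickle.load(open("w2.pkl","rb"))
g=cv2.GaussianBlur(cv2.cvtColor(p["pixels"],cv2.COLOR_BGR2GRAY),(3,3),0).astype(float)
a=np.array([167+322/3.5,132+294/3.5]);b=np.array([167+460/3.5,132+328/3.5])
pts=[]
for u in np.arange(np.ceil(a[0]),b[0]):
    v0=a[1]+(u-a[0])*(b[1]-a[1])/(b[0]-a[0]);vs=np.arange(int(v0)-4,int(v0)+6)
    w=np.clip(115-g[vs,int(u)],0,None)
    if w.sum()>0: pts.append([u,(w*vs).sum()/w.sum()])
pts=np.array(pts);W=onplane(p,pts,.112)[:,:2]
l=cv2.fitLine(W.astype(np.float32),cv2.DIST_HUBER,0,.0001,.0001).ravel();print(len(pts),np.degrees(np.arctan2(l[1],l[0])),l[2:])
c=np.array([.5517,-.0009]);n=np.array([-l[1],l[0]]);print("c offset from line",n@(c-l[2:]))
T=rot();print("jaw",np.degrees(np.arctan2(T[1,2],T[0,2])))
# hex corner subpixel check: edge of hex top vs. shaded side
for c in ([.5517,-.0009],[.5524,0.0001]):
  for ph in (44,45,46):
    P=proj(p,[[c[0]+.0312*np.cos(t),c[1]+.0312*np.sin(t),.092] for t in np.radians(ph+30+60*np.array([0,-1,-2]))]);print(c,ph,((P-[167,132])*3.5).round().tolist())
E
```

```text
40 -83.21563 [5.5171067e-01 3.6587649e-06]
c offset from line -0.00011734243370467466
jaw -68.62001576969219
[0.5517, -0.0009] 44 [[267.0, 190.0], [413.0, 130.0], [537.0, 225.0]]
[0.5517, -0.0009] 45 [[266.0, 192.0], [410.0, 129.0], [536.0, 222.0]]
[0.5517, -0.0009] 46 [[264.0, 194.0], [407.0, 129.0], [535.0, 220.0]]
[0.5524, 0.0001] 44 [[264.0, 185.0], [409.0, 125.0], [533.0, 220.0]]
[0.5524, 0.0001] 45 [[262.0, 187.0], [407.0, 124.0], [532.0, 217.0]]
[0.5524, 0.0001] 46 [[260.0, 189.0], [404.0, 124.0], [531.0, 215.0]]
```

Emit:
carry_out([
  [[20, 1, -3, 0.06, 0, 0, 85], [50, 1, -3, 0.11, 0, 0, 85], [80, 1, -3, 0.11, 0, 0, 85], [105, 1, -3, 0.11, 0, 0, 85], [119, 1, -3, 0.11, 0, 0, 85], [119, 1, -3, 0.11, 0, 0, 60], [119, 1, -3, 0.11, 0, 0, 52], [119, 1, -3, 0.11, 0, 0, 45]],
], grip_force=30)

```text
time: 4.7
position: [0.5521, -0.0007, 0.0633]
tool_rot: [0.562, 0.43, 0.561, -0.429]
ft_force: [0.3, -3.2, 0.2]
grip_width: 0.629
```

Emit:
carry_out([
  [[0, 0, 0, 0, 0, 0, 45], [0, 0, 0, 0.03, 0, 0, 45], [0, 0, 0, 0.07, 0, 0, 45], [0, 0, 0, 0.11, 0, 0, 45], [0, 0, 0, 0.146, 0, 0, 45], [0, 0, 0, 0.146, 0, 0, 45], [0, 0, 0, 0.146, 0, 0, 45], [0, 0, 0, 0.146, 0, 0, 45]],
], grip_force=40)

```text
time: 5.7
position: [0.5521, -0.0006, 0.0632]
tool_rot: [0.529, 0.47, 0.528, -0.469]
ft_force: [-0.6, -4.9, 7.4]
grip_width: 0.624
```

```bash
python3 - <<'E'
from h import *
s=r.get_state();T=rot();print(s["position"],np.degrees(np.arctan2(T[1,2],T[0,2])),s["grip_width"]*85.4,s["ft_force"],s["wrist_torque"],s["qpos"])
E
```

```text
[ 0.55205904 -0.0006448   0.06324447] -83.23113889662814 53.30881795729559 [-0.56496601 -4.90798919  7.42517346] [-0.61302454  0.28587686 -0.06463073] [-1.25878403e-01  4.97069033e-01  1.78364885e+00 -8.17628550e-04
  8.59132720e-01  1.32731167e+00]
```

Emit:
carry_out([
  [[0, 0, 0, 0, 0, 0, 85], [0, 0, 0, 0, 0, 0, 85], [0, 0, 0, 0, 0, 0, 85], [-30, 0, 0, 0, 0, 0, 85], [-70, 0, 0, 0, 0, 0, 85], [-115, 0, 0, 0, 0, 0, 85], [-115, 0, 0, 0, 0, 0, 85], [-115, 0, 0, 0, 0, 0, 85]],
])

```text
time: 6.7
position: [0.5508, 0.0, 0.1769]
tool_rot: [0.529, 0.469, 0.529, -0.469]
ft_force: [-0.5, 0.4, 0.2]
grip_width: 0.995
```

```bash
python3 - <<'E'
from h import *
import pickle
p=r.capture("wrist");pickle.dump(p,open("w3.pkl","wb"))
s=r.get_state();T=rot();print(s["position"],np.degrees(np.arctan2(T[1,2],T[0,2])),s["qpos"].round(3))
c=p["pixels"][132:292,167:387]
cv2.imwrite("pics/w3.png",cv2.resize(c,None,fx=3.5,fy=3.5,interpolation=cv2.INTER_CUBIC))
E
```

```text
[5.50336428e-01 6.12327688e-05 1.76249989e-01] -83.19225467929174 [-0.126  0.346  1.682  0.     1.115  1.326]
```

View pics/w3.png

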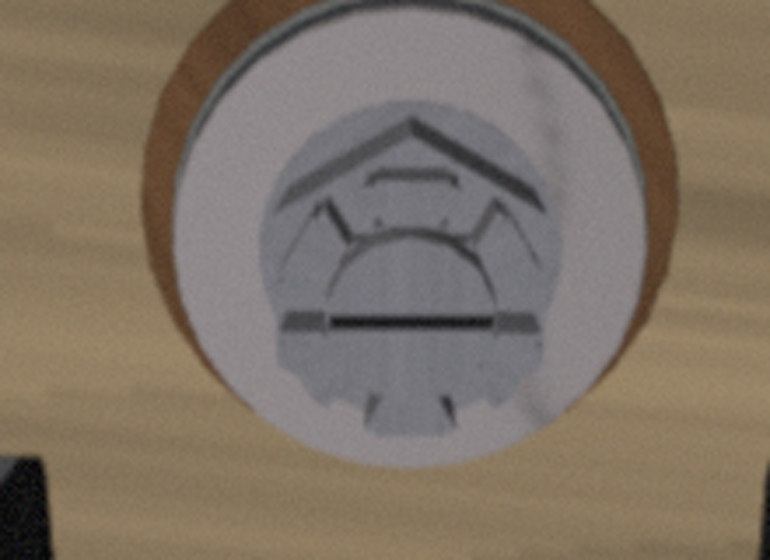

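Picture 4: the dark line runs (328,322)–(495,322), in line with both side slots (282–325 and 497–540, row 322). The nut is lined up. Before picking up the pin, I'll check its surroundings and the black box.

```bash
python3 - <<'E'
from h import *
import pickle
p=pickle.load(open("w3.pkl","rb"));f=lambda x,y:[167+x/3.5,132+y/3.5]
L=onplane(p,[f(328,322),f(495,322)],.112);print("c w3",L.mean(0),L)
w=pickle.load(open("w1.pkl","rb"))
for z in (0,.1,.2): print("box corner",z,onplane(w,[[428,206],[497,52]],z).round(3).tolist())
s=r.capture("scene");print("start TCP in scene",proj(s,[[.22,-.558,.23],[.22,-.558,.45],[.5155,-.271,.02]]).tolist())
E
```

```text
c w3 [ 0.55158226 -0.0007834   0.112     ] [[ 0.54976477  0.0143507   0.112     ]
 [ 0.55339974 -0.0159175   0.112     ]]
box corner 0 [[0.545, -0.437, 0.0], [0.7, -0.426, 0.0]]
box corner 0.1 [[0.553, -0.386, 0.1], [0.663, -0.379, 0.1]]
box corner 0.2 [[0.561, -0.335, 0.2], [0.626, -0.331, 0.2]]
start TCP in scene [[252.85607430691726, 26.440206151510864], [249.52004490165442, -53.31458126203273], [236.53842471439646, 166.35904453456095]]
```

Emit:
carry_out([
  [[0, -8, 33, -0.178, 0, 0, 60], [0, -17, 66, -0.357, 0, 0, 60], [0, -25, 99, -0.535, 0, 0, 60], [10, -33, 132, -0.713, 0, 0, 60], [20, -42, 166, -0.892, 0, 0, 60], [30, -50, 199, -1.07, 0, 0, 60], [40, -59, 232, -1.248, 0, 0, 60], [50, -67, 265, -1.248, 0, 0, 60]],
])

```text
time: 7.8
position: [0.515, -0.2717, 0.1253]
tool_rot: [0.703, 0.072, 0.704, -0.071]
ft_force: [-0.2, -0.0, 0.3]
grip_width: 0.699
```

```bash
python3 - <<'E'
from h import *
p=r.capture("wrist");s=r.get_state();T=rot();print(s["position"],np.degrees(np.arctan2(T[1,2],T[0,2])),s["qpos"].round(3));print(T.round(4))
for o in r.outline_of("pin_grip",p)[:1]: print(o["confidence"],o["box"])
import pickle;pickle.dump(p,open("w4.pkl","wb"));cv2.imwrite("pics/w4.png",p["pixels"])
E
```

```text
[ 0.51458764 -0.2756828   0.12429602] -11.731952453005505 [-0.609  0.451  1.66  -0.003  1.032 -0.403]
[[-3.000e-03  2.033e-01  9.791e-01]
 [-7.000e-04  9.791e-01 -2.033e-01]
 [-1.000e+00 -1.200e-03 -2.800e-03]]
0.81 [263.1, 187.3, 30.2, 111.5]
```

View pics/w4.png

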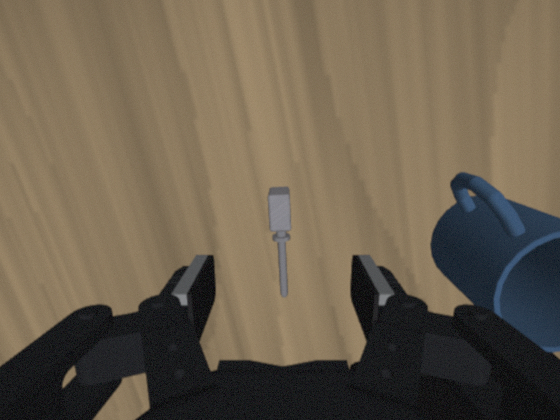

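Picture 5: the pin block is centred at about (280,209) between the fingers, with its tip at (284,296). The mug is to the right, clear of the fingers. Next I'll compute the correction.

```bash
python3 - <<'E'
from h import *
import pickle
p=pickle.load(open("w4.pkl","rb"))
a=onplane(p,[280,210],.032)[0];t=onplane(p,[284.3,296],.016)[0];n=onplane(p,[281.5,233],.016)[0]
ang=lambda d:np.degrees(np.arctan2(d[1],d[0]))
print(a,t,n,ang(t-a),ang(t-n),np.linalg.norm((t-a)[:2]))
s=r.get_state();T=rot();d=a-s["position"];d[2]=.004-s["position"][2];print("now",s["position"],"tool shift mm",(T.T@d*1000).round(1))
print("mug edge",onplane(p,[[432,250]],.09),onplane(p,[[455,190]],.05))
E
```

```text
[ 0.51314269 -0.2683774   0.032     ] [ 0.50072382 -0.34517151  0.016     ] [ 0.50948089 -0.2910631   0.016     ] -99.18613864689915 -99.19320667411644 0.07779180250729309
now [ 0.51473254 -0.27358665  0.12477488] tool shift mm [120.8   4.7  -2.2]
mug edge [[ 0.59542108 -0.29269021  0.09      ]] [[ 0.62882247 -0.27315963  0.05      ]]
```

Emit:
carry_out([
  [[20, 1, -2, -0.044, 0, 0, 50], [60, 1, -2, -0.044, 0, 0, 45], [100, 1, -2, -0.044, 0, 0, 40], [116, 1, -2, -0.044, 0, 0, 40], [121, 1, -2, -0.044, 0, 0, 40], [121, 1, -2, -0.044, 0, 0, 8], [121, 1, -2, -0.044, 0, 0, 8], [121, 1, -2, -0.044, 0, 0, 8]],
], grip_force=40)

```text
time: 8.9
position: [0.5152, -0.2703, 0.0074]
tool_rot: [0.705, 0.056, 0.704, -0.057]
ft_force: [0.2, 0.1, 2.8]
grip_width: 0.177
```

```bash
python3 - <<'E'
from h import *
p=r.capture("wrist");s=r.get_state();T=rot();print(s["position"],np.degrees(np.arctan2(T[1,2],T[0,2])),s["qpos"].round(3),s["grip_width"]*85.4,s["ft_force"])
E
```

```text
[ 0.51513856 -0.27028417  0.00735574] -9.172585072425932 [-0.602  0.612  1.748  0.     0.78  -0.442] 15.362034765905493 [-0.1965806   0.68405388  3.96322995]
```

Emit:
carry_out([
  [[-40, 0, 0, 0, 0, 0, 8], [-90, 0, 0, 0, 0, 0, 8], [-133, 30, 0, -0.05, 0, 0, 8], [-133, 80, 1, -0.12, 0, 0, 8], [-133, 130, 2, -0.2, 0, 0, 8], [-133, 185, 3, -0.279, 0, 0, 8], [-133, 233, 4, -0.279, 0, 0, 8], [-133, 233, 4, -0.279, 0, 0, 8]],
])

```text
time: 9.95
position: [0.5556, -0.0373, 0.1396]
tool_rot: [0.706, -0.043, 0.706, 0.044]
ft_force: [0.1, 0.2, -0.7]
grip_width: 0.18
```

```bash
python3 - <<'E'
from h import *
r.capture("wrist");r.capture("wrist");p=r.capture("wrist");s=r.get_state();T=rot();print(s["position"],np.degrees(np.arctan2(T[1,2],T[0,2])),s["qpos"].round(3),s["grip_width"]*85.4,s["ft_force"]);print(T.round(4))
import pickle;pickle.dump((p,s["position"],T),open("w5.pkl","wb"))
c=p["pixels"][120:420,130:430];cv2.imwrite("pics/w5.png",cv2.resize(c,None,fx=2,fy=2,interpolation=cv2.INTER_CUBIC))
E
```

```text
[ 0.55546359 -0.04094886  0.13949137] 6.833384212555548 [-0.197  0.398  1.708 -0.     1.035 -0.316] 14.98309720305468 [ 0.74114901 -0.45501693 -0.19566022]
[[ 2.000e-04 -1.190e-01  9.929e-01]
 [-4.000e-04  9.929e-01  1.190e-01]
 [-1.000e+00 -5.000e-04  2.000e-04]]
```

View pics/w5.png

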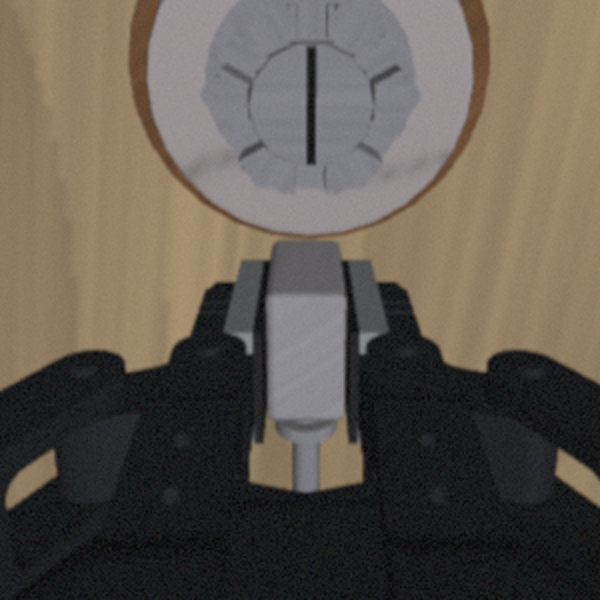

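Picture 6: the pin is held with its shaft at column 306 of the crop (rows 440–490), and the spindle line is at column 311. I'll turn both into a lateral offset.

```bash
python3 - <<'E'
from h import *
import pickle
p,pos,T=pickle.load(open("w5.pkl","rb"));f=lambda x,y:[130+x/2,120+y/2]
tl=lambda W:((W-pos)@T*1000).round(2)
g=cv2.cvtColor(p["pixels"],cv2.COLOR_BGR2GRAY).astype(float)
rows=range(146,199);us=[]
for v in rows:
    w=np.clip(90-g[v,278:294],0,None);us.append((w*np.arange(278,294)).sum()/max(w.sum(),1e-9))
print("line u",us[0],us[-1],np.mean(us))
print("line tool",tl(onplane(p,[[us[2],148],[np.mean(us),172],[us[-3],196]],.112)))
za=pos[2]+.0086
print("row365",g[352,272:296].astype(int))
for u in (305.5,306,306.5): print("shaft tool",tl(onplane(p,[f(u,465)],za)))
print("top rear/front",tl(onplane(p,[f(306.5,294),f(306.5,418)],za+.016)))
print("center line world",onplane(p,[np.mean(us),172],.112))
M=cv2.Rodrigues(np.array(p["rvec"],float))[0];print("cam lateral mm",((-M.T@np.array(p["tvec"],float).ravel()-pos)@T*1000))
E
```

```text
line u 285.28444444444443 285.04128440366975 285.18230839340663
line tool [[27.47 53.19  1.08]
 [27.47 41.29  1.09]
 [27.48 28.94  1.1 ]]
row365 [116 119 116 116  83  80  91 106 115 122 125 127 123 129 123 120 114 109
 127 128 129 130 127 130]
shaft tool [[-8.580e+00 -3.664e+01  1.000e-02]]
shaft tool [[ -8.58 -36.64   0.13]]
shaft tool [[ -8.58 -36.64   0.25]]
top rear/front [[-24.61  13.5    0.1 ]
 [-24.59 -13.22   0.17]]
center line world [[5.51640811e-01 1.69729321e-04 1.12000000e-01]]
cam lateral mm [-142.24318534   67.76566962   -0.20404181]
```

```bash
python3 - <<'E'
from h import *
import pickle
from scipy.optimize import least_squares
p,pos,T=pickle.load(open("w5.pkl","rb"))
g=cv2.GaussianBlur(cv2.cvtColor(p["pixels"],cv2.COLOR_BGR2GRAY),(1,5),0).astype(float)
print("col mean rows 234..276",[(v,int(g[v,275:291].mean())) for v in list(range(234,246))+list(range(260,274))+list(range(322,340))])
for v in (242,265,270,300,320): print(v,g[v,255:312].astype(int).tolist())
def res(q):
    y0,x0=q
    P=[[x0-.016,y0+.014,0],[x0+.016,y0+.014,0],[x0-.016,y0-.014,0]]
    return proj(p,pos+np.array(P)@T.T)[:,1]-np.array([267,240.5,329])
o=least_squares(res,[0,-.0086],x_scale=.001);print("y0,x0",o.x*1000,o.fun)
E
```

```text
col mean rows 234..276 [(234, 143), (235, 136), (236, 123), (237, 109), (238, 101), (239, 100), (240, 99), (241, 96), (242, 94), (243, 93), (244, 94), (245, 94), (260, 95), (261, 95), (262, 95), (263, 95), (264, 96), (265, 101), (266, 109), (267, 121), (268, 132), (269, 139), (270, 141), (271, 141), (272, 141), (273, 141), (322, 139), (323, 138), (324, 138), (325, 138), (326, 137), (327, 134), (328, 128), (329, 117), (330, 106), (331, 96), (332, 89), (333, 88), (334, 94), (335, 106), (336, 117), (337, 123), (338, 125), (339, 125)]
242 [131, 132, 131, 132, 133, 133, 136, 138, 137, 138, 132, 112, 92, 87, 90, 93, 92, 92, 92, 94, 93, 94, 94, 94, 93, 93, 92, 95, 94, 95, 94, 94, 96, 96, 94, 97, 94, 95, 94, 96, 94, 94, 98, 103, 114, 128, 132, 133, 135, 137, 137, 138, 139, 138, 139, 136, 133]
265 [83, 82, 84, 80, 57, 33, 26, 24, 51, 72, 84, 92, 100, 100, 98, 100, 101, 102, 101, 100, 100, 101, 103, 101, 101, 101, 102, 102, 102, 101, 102, 101, 100, 100, 99, 100, 101, 100, 101, 100, 100, 102, 101, 101, 101, 100, 97, 68, 35, 20, 33, 58, 76, 84, 81, 82, 82]
270 [84, 85, 81, 63, 38, 25, 23, 52, 94, 119, 127, 137, 141, 144, 144, 142, 141, 142, 142, 142, 143, 142, 143, 144, 144, 143, 143, 144, 141, 140, 139, 140, 139, 141, 140, 140, 138, 140, 140, 141, 139, 141, 140, 141, 140, 140, 136, 121, 73, 28, 21, 36, 62, 79, 82, 84, 83]
300 [29, 30, 39, 38, 43, 40, 24, 34, 69, 109, 124, 134, 143, 144, 143, 142, 143, 139, 142, 142, 139, 142, 143, 142, 143, 142, 143, 142, 142, 142, 143, 141, 141, 140, 139, 141, 141, 141, 141, 142, 144, 144, 143, 141, 139, 140, 130, 87, 41, 23, 36, 40, 41, 39, 35, 25, 26]
320 [25, 27, 37, 41, 38, 40, 29, 27, 59, 106, 120, 128, 136, 140, 139, 139, 137, 138, 139, 141, 139, 140, 139, 140, 140, 139, 140, 141, 139, 140, 139, 138, 140, 139, 139, 140, 139, 139, 139, 138, 139, 136, 137, 139, 137, 138, 130, 81, 30, 27, 36, 41, 39, 39, 31, 24, 17]
y0,x0 [-4.28619856 -1.07484487] [ 0.70968909 -0.59825228 -0.23412409]
```

Emit:
carry_out([
  [[-5, 50, 1, 0, 0, 0, 8], [-5, 105, 1, 0, 0, 0, 8], [-5, 160, 1, 0, 0, 0, 8], [-5, 201, 1, 0, 0, 0, 8], [40, 201, 1, 0, 0, 0, 8], [85, 201, 1, 0, 0, 0, 8], [115, 201, 1, 0, 0, 0, 8], [115, 201, 1, 0, 0, 0, 8]],
])

```text
time: 11.1
position: [0.531, 0.1575, 0.0224]
tool_rot: [0.704, -0.042, 0.708, 0.041]
ft_force: [-0.1, -0.6, -0.2]
grip_width: 0.177
```

Emit:
carry_out([
  [[2, 0, 0, 0, 0, 0, 8], [4, 0, 0, 0, 0, 0, 8], [5, 0, 0, 0, 0, 0, 8], [6, 0, 0, 0, 0, 0, 8], [7, 0, 0, 0, 0, 0, 8], [8, 0, 0, 0, 0, 0, 8], [8, 0, 0, 0, 0, 0, 8], [8, 0, 0, 0, 0, 0, 8]],
])

```text
time: 12.1
position: [0.5326, 0.1593, 0.0163]
tool_rot: [0.706, -0.042, 0.706, 0.042]
ft_force: [-0.5, 0.2, -0.8]
grip_width: 0.182
```

Emit:
carry_out([
  [[1, 0, 0, 0, 0, 0, 8], [2, 0, 0, 0, 0, 0, 8], [3, 0, 0, 0, 0, 0, 8], [4, 0, 0, 0, 0, 0, 8], [5, 0, 0, 0, 0, 0, 8], [6, 0, 0, 0, 0, 0, 8], [6, 0, 0, 0, 0, 0, 8], [6, 0, 0, 0, 0, 0, 8]],
])

```text
time: 13.1
position: [0.5327, 0.1593, 0.0104]
tool_rot: [0.706, -0.042, 0.706, 0.042]
ft_force: [0.6, 0.7, -0.6]
grip_width: 0.179
```

Emit:
carry_out([
  [[0.5, 0, 0, 0, 0, 0, 8], [1, 0, 0, 0, 0, 0, 8], [1.5, 0, 0, 0, 0, 0, 8], [2, 0, 0, 0, 0, 0, 8], [2.5, 0, 0, 0, 0, 0, 8], [3, 0, 0, 0, 0, 0, 8], [3.5, 0, 0, 0, 0, 0, 8], [3.5, 0, 0, 0, 0, 0, 8]],
])

```text
time: 14.1
position: [0.5326, 0.1593, 0.0073]
tool_rot: [0.706, -0.042, 0.706, 0.042]
ft_force: [-1.7, -0.3, 5.6]
grip_width: 0.183
```

The touch-down puts the pin axis 8.5 mm above the TCP. Next: raise to hole height and approach.

Emit:
carry_out([
  [[-40, 0, 0, 0, 0, 0, 8], [-80.7, 0, 0, 0, 0, 0, 8], [-80.7, 0, 0, 0, 0, 0, 8], [-80.7, -20, 0, 0, 0, 0, 8], [-80.7, -40, 0, 0, 0, 0, 8], [-80.7, -55, 0, 0, 0, 0, 8], [-80.7, -55, 0, 0, 0, 0, 8], [-80.7, -55, 0, 0, 0, 0, 8]],
])

```text
time: 15.1
position: [0.539, 0.1045, 0.0872]
tool_rot: [0.706, -0.042, 0.706, 0.042]
ft_force: [0.2, 0.0, -0.7]
grip_width: 0.179
```

```bash
cat >> h.py <<'E'
def stat():
    s=r.get_state();T=rot();d=s["position"][:2]-np.array([.5516,-.0003])
    print("t",s["time"],"z",(s["position"][2]*1000).round(2),"D",(d@[-.1184,.993]*1000).round(2),"lat",(d@[.993,.1184]*1000).round(2),"yaw",np.degrees(np.arctan2(T[1,2],T[0,2])).round(2),"tilt x",(T[:,0]).round(4),"F",s["ft_force"].round(2),"M",s["wrist_torque"].round(2),"w",round(s["grip_width"]*85.4,1))
E
python3 - <<'E'
from h import *
stat()
p=r.capture("side");a=proj(p,[.545,.05,.09])[0].astype(int);c=p["pixels"][a[1]-50:a[1]+40,a[0]-60:a[0]+60]
q=r.capture("scene");b=proj(q,[.545,.05,.09])[0].astype(int);e=q["pixels"][b[1]-50:b[1]+40,b[0]-60:b[0]+60]
cv2.imwrite("pics/v7.png",cv2.resize(np.vstack([c,e]),None,fx=3.3,fy=3.3,interpolation=cv2.INTER_CUBIC))
E
```

```text
t 15.1 z 87.23 D 105.57 lat -0.06 yaw 6.77 tilt x [-6.e-04  4.e-04 -1.e+00] F [ 0.22  0.   -0.74] M [ 0.02 -0.03 -0.02] w 15.2
```

View pics/v7.png

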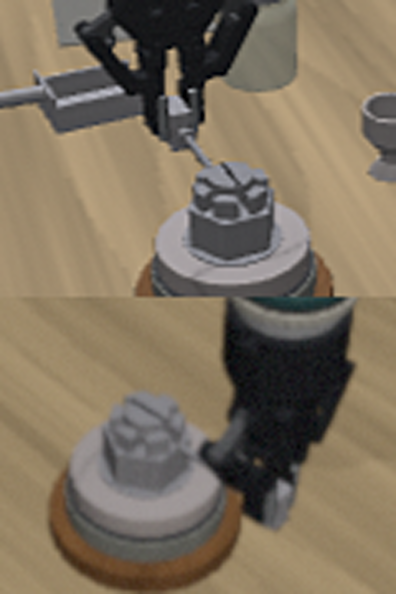

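Picture 7: the shaft is level and points into the lined-up slot, in line with the dark line. Feeling it in now.

Emit:
carry_out([
  [[-0.3, -2, 0, 0, 0, 0, 8], [-0.3, -3.5, 0, 0, 0, 0, 8], [-0.3, -5, 0, 0, 0, 0, 8], [-0.3, -6, 0, 0, 0, 0, 8], [-0.3, -6.5, 0, 0, 0, 0, 8], [-0.3, -7, 0, 0, 0, 0, 8], [-0.3, -7, 0, 0, 0, 0, 8], [-0.3, -7, 0, 0, 0, 0, 8]],
])

```text
time: 16.2
position: [0.54, 0.0977, 0.0878]
tool_rot: [0.706, -0.042, 0.706, 0.042]
ft_force: [0.4, 0.6, -0.0]
grip_width: 0.178
```

Emit:
carry_out([
  [[0, -1, 0, 0, 0, 0, 8], [0, -2, 0, 0, 0, 0, 8], [0, -3, 0, 0, 0, 0, 8], [0, -4, 0, 0, 0, 0, 8], [0, -5, 0, 0, 0, 0, 8], [0, -6, 0, 0, 0, 0, 8], [0, -6.5, 0, 0, 0, 0, 8], [0, -6.5, 0, 0, 0, 0, 8]],
])

```text
time: 17.2
position: [0.5408, 0.0912, 0.0878]
tool_rot: [0.706, -0.042, 0.706, 0.042]
ft_force: [1.0, -0.7, -1.3]
grip_width: 0.179
```

```bash
python3 -c "
from h import *
stat()"
```

```text
t 17.2 z 87.82 D 92.16 lat 0.09 yaw 6.81 tilt x [-0.e+00  1.e-04 -1.e+00] F [ 1.   -0.7  -1.35] M [ 0.01 -0.    0.01] w 15.3
```

Emit:
carry_out([
  [[0.3, 0, 0, 0, 0, 0, 8], [0.3, -0.3, 0, 0, 0, 0, 8], [0.3, -0.6, 0, 0, 0, 0, 8], [0.3, -0.9, 0, 0, 0, 0, 8], [0.3, -1.2, 0, 0, 0, 0, 8], [0.3, -1.5, 0, 0, 0, 0, 8], [0.3, -1.5, 0, 0, 0, 0, 8], [0.3, -1.5, 0, 0, 0, 0, 8]],
])

```text
time: 18.2
position: [0.541, 0.0898, 0.0875]
tool_rot: [0.706, -0.042, 0.706, 0.042]
ft_force: [0.6, 0.2, -0.5]
grip_width: 0.178
```

Emit:
carry_out([
  [[0, -0.3, 0, 0, 0, 0, 8], [0, -0.6, 0, 0, 0, 0, 8], [0, -0.9, 0, 0, 0, 0, 8], [0, -0.9, 0, 0, 0, 0, 8], [0, -0.9, 0, 0, 0, 0, 8], [0, -0.9, 0, 0, 0, 0, 8], [0, -0.9, 0, 0, 0, 0, 8], [0, -0.9, 0, 0, 0, 0, 8]],
])

```text
time: 19.2
position: [0.5411, 0.0889, 0.0875]
tool_rot: [0.706, -0.042, 0.706, 0.042]
ft_force: [0.2, 0.1, -0.4]
grip_width: 0.178
```

Emit:
carry_out([
  [[0, -0.3, 0, 0, 0, 0, 8], [0, -0.6, 0, 0, 0, 0, 8], [0, -0.9, 0, 0, 0, 0, 8], [0, -1.2, 0, 0, 0, 0, 8], [0, -1.2, 0, 0, 0, 0, 8], [0, -1.2, 0, 0, 0, 0, 8], [0, -1.2, 0, 0, 0, 0, 8], [0, -1.2, 0, 0, 0, 0, 8]],
])

```text
time: 20.2
position: [0.5412, 0.0876, 0.0875]
tool_rot: [0.706, -0.042, 0.706, 0.042]
ft_force: [0.6, -1.1, -1.1]
grip_width: 0.178
```

Emit:
carry_out([
  [[0, -0.3, 0, 0, 0, 0, 8], [0, -0.6, 0, 0, 0, 0, 8], [0, -0.9, 0, 0, 0, 0, 8], [0, -1.2, 0, 0, 0, 0, 8], [0, -1.4, 0, 0, 0, 0, 8], [0, -1.4, 0, 0, 0, 0, 8], [0, -1.4, 0, 0, 0, 0, 8], [0, -1.4, 0, 0, 0, 0, 8]],
])

```text
time: 21.2
position: [0.5413, 0.0863, 0.0875]
tool_rot: [0.706, -0.042, 0.706, 0.042]
ft_force: [-0.2, -0.5, 0.1]
grip_width: 0.179
```

```bash
python3 -c "
from h import *
stat()"
```

```text
t 21.2 z 87.51 D 87.21 lat 0.07 yaw 6.82 tilt x [-1.e-04  1.e-04 -1.e+00] F [-0.23 -0.54  0.07] M [0.04 0.   0.01] w 15.3
```

Emit:
carry_out([
  [[0, -0.5, 0, 0, 0, 0, 8], [0, -1, 0, 0, 0, 0, 8], [0, -1.5, 0, 0, 0, 0, 8], [0, -2, 0, 0, 0, 0, 8], [0, -2.5, 0, 0, 0, 0, 8], [0, -2.5, 0, 0, 0, 0, 8], [0, -2.5, 0, 0, 0, 0, 8], [0, -2.5, 0, 0, 0, 0, 8]],
])

```text
time: 22.2
position: [0.5417, 0.0838, 0.0875]
tool_rot: [0.706, -0.042, 0.706, 0.042]
ft_force: [-0.7, 0.5, -1.0]
grip_width: 0.177
```

Emit:
carry_out([
  [[0, -1, 0, 0, 0, 0, 8], [0, -2, 0, 0, 0, 0, 8], [0, -3, 0, 0, 0, 0, 8], [0, -4, 0, 0, 0, 0, 8], [0, -5, 0, 0, 0, 0, 8], [0, -6, 0, 0, 0, 0, 8], [0, -7, 0, 0, 0, 0, 8], [0, -7, 0, 0, 0, 0, 8]],
])

```text
time: 23.2
position: [0.5425, 0.0768, 0.0875]
tool_rot: [0.706, -0.042, 0.706, 0.042]
ft_force: [-0.0, -0.1, -0.5]
grip_width: 0.175
```

```bash
python3 -c "
from h import *
stat()"
```

```text
t 23.2 z 87.5 D 77.63 lat 0.09 yaw 6.81 tilt x [-0.e+00  1.e-04 -1.e+00] F [-0.   -0.1  -0.52] M [-0.03  0.01 -0.01] w 15.0
```

Emit:
carry_out([
  [[0, -1.5, 0, 0, 0, 0, 8], [0, -3, 0, 0, 0, 0, 8], [0, -4.5, 0, 0, 0, 0, 8], [0, -6, 0, 0, 0, 0, 8], [0, -7.5, 0, 0, 0, 0, 8], [0, -9, 0, 0, 0, 0, 8], [0, -10.5, 0, 0, 0, 0, 8], [0, -12, 0, 0, 0, 0, 8]],
])

```text
time: 24.2
position: [0.5439, 0.0648, 0.0875]
tool_rot: [0.706, -0.042, 0.706, 0.042]
ft_force: [0.5, 0.3, 0.2]
grip_width: 0.181
```

Emit:
carry_out([
  [[0, -1.5, 0, 0, 0, 0, 8], [0, -3, 0, 0, 0, 0, 8], [0, -4.5, 0, 0, 0, 0, 8], [0, -6, 0, 0, 0, 0, 8], [0, -7.5, 0, 0, 0, 0, 8], [0, -9, 0, 0, 0, 0, 8], [0, -9, 0, 0, 0, 0, 8], [0, -9, 0, 0, 0, 0, 8]],
])

```text
time: 25.2
position: [0.545, 0.056, 0.0875]
tool_rot: [0.706, -0.042, 0.706, 0.042]
ft_force: [-0.1, -0.2, 0.1]
grip_width: 0.178
```

```bash
python3 - <<'E'
from h import *
stat()
p=r.capture("wrist");cv2.imwrite("pics/w8.png",cv2.resize(p["pixels"][160:400,150:420],None,fx=2.4,fy=2.4,interpolation=cv2.INTER_CUBIC))
E
```

```text
t 25.2 z 87.54 D 56.7 lat 0.08 yaw 6.82 tilt x [-0.e+00  1.e-04 -1.e+00] F [-0.08 -0.2   0.09] M [-0.02 -0.05 -0.  ] w 15.2
```

View pics/w8.png

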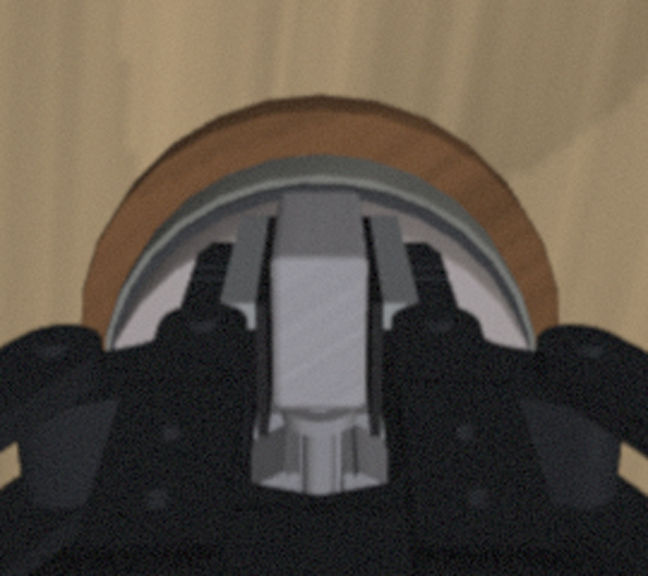

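Picture 8: the shaft lies centred in the slot (columns 303–338, rows 420–490) and the collar is a few mm short of the nut.

Emit:
carry_out([
  [[0, -0.6, 0, 0, 0, 0, 8], [0, -1.2, 0, 0, 0, 0, 8], [0, -1.8, 0, 0, 0, 0, 8], [0, -2.4, 0, 0, 0, 0, 8], [0, -3, 0, 0, 0, 0, 8], [0, -3.6, 0, 0, 0, 0, 8], [0, -4, 0, 0, 0, 0, 8], [0, -4, 0, 0, 0, 0, 8]],
])

```text
time: 26.25
position: [0.5453, 0.0526, 0.0875]
tool_rot: [0.706, -0.042, 0.706, 0.042]
ft_force: [-0.1, 5.8, -0.1]
grip_width: 0.178
```

Emit:
carry_out([
  [[0, -0.3, 0, 0, 0, 0, 8], [0, -0.6, 0, 0, 0, 0, 8], [0, -0.8, 0, 0, 0, 0, 8], [0, -0.8, 0, 0, 0, 0, 8], [0, -0.8, 0, 0, 0, 0, 8], [0, -0.8, 0, 0, 0, 0, 8], [0, -0.8, 0, 0, 0, 0, 8], [0, -0.8, 0, 0, 0, 0, 8]],
])

```text
time: 27.25
position: [0.5454, 0.0525, 0.0876]
tool_rot: [0.706, -0.041, 0.706, 0.043]
ft_force: [0.2, 7.7, 0.8]
grip_width: 0.181
```

Emit:
carry_out([
  [[0, -0.3, 0, 0, 0, 0, 8], [0, -0.6, 0, 0, 0, 0, 8], [0, -0.8, 0, 0, 0, 0, 8], [0, -0.8, 0, 0, 0, 0, 8], [0, -0.8, 0, 0, 0, 0, 8], [0, -0.8, 0, 0, 0, 0, 8], [0, -0.8, 0, 0, 0, 0, 8], [0, -0.8, 0, 0, 0, 0, 8]],
])

```text
time: 28.25
position: [0.5454, 0.0524, 0.0876]
tool_rot: [0.706, -0.041, 0.706, 0.043]
ft_force: [-1.2, 11.1, 0.7]
grip_width: 0.183
```

Emit:
carry_out([
  [[0, 0.5, 0, 0, 0, 0, 8], [0, 1, 0, 0, 0, 0, 8], [0, 1.4, 0, 0, 0, 0, 8], [0, 1.4, 0, 0, 0, 0, 8], [0, 1.4, 0, 0, 0, 0, 8], [0, 1.4, 0, 0, 0, 0, 8], [0, 1.4, 0, 0, 0, 0, 8], [0, 1.4, 0, 0, 0, 0, 8]],
])

```text
time: 29.25
position: [0.5454, 0.0526, 0.0875]
tool_rot: [0.706, -0.042, 0.706, 0.042]
ft_force: [0.6, 6.1, 0.4]
grip_width: 0.177
```

```bash
python3 - <<'E'
from h import *
stat()
p=r.capture("wrist");cv2.imwrite("pics/w9.png",cv2.resize(p["pixels"][240:400,200:360],None,fx=3.7,fy=3.7,interpolation=cv2.INTER_CUBIC))
E
```

```text
t 29.25 z 87.52 D 53.26 lat 0.07 yaw 6.81 tilt x [-2.0e-04  1.2e-03 -1.0e+00] F [0.6  6.09 0.4 ] M [ 0.98 -0.02  0.  ] w 15.1
```

View pics/w9.png

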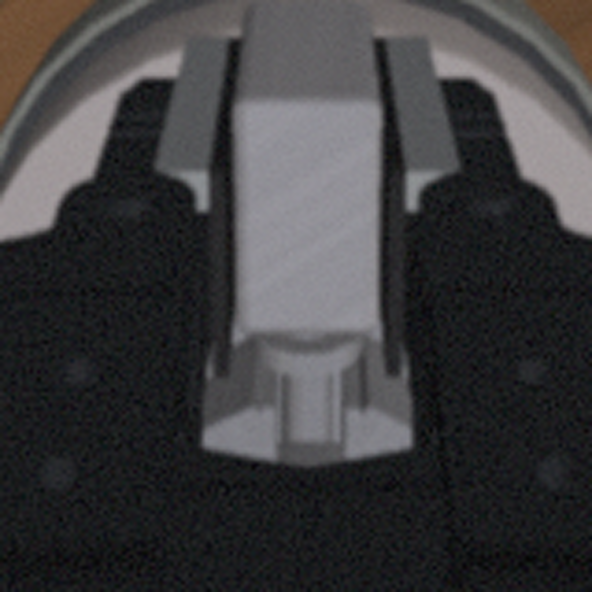

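Picture 9: the collar (rows 335–370) is up against the flat, with the shaft in the slot. I'll ease off and release.

Emit:
carry_out([
  [[0, 0.3, 0, 0, 0, 0, 8], [0, 0.3, 0, 0, 0, 0, 8], [0, 0.3, 0, 0, 0, 0, 20], [0, 0.3, 0, 0, 0, 0, 30], [0, 0.3, 0, 0, 0, 0, 40], [0, 0.3, 0, 0, 0, 0, 40], [0, 0.3, 0, 0, 0, 0, 40], [0, 0.3, 0, 0, 0, 0, 40]],
])

```text
time: 30.3
position: [0.5455, 0.0521, 0.0875]
tool_rot: [0.706, -0.042, 0.706, 0.042]
ft_force: [0.4, -0.1, -0.6]
grip_width: 0.469
```

Emit:
carry_out([
  [[-10, 0, 0, 0, 0, 0, 40], [-30, 0, 0, 0, 0, 0, 40], [-60, 0, 0, 0, 0, 0, 40], [-90, -10, 0, 0, 0, 0, 40], [-110, -30, 0, 0, 0, 0, 40], [-110, -55, 0, 0, 0, 0, 40], [-110, -55, 0, 0, 0, 0, 40], [-110, -55, 0, 0, 0, 0, 40]],
])

```text
time: 31.3
position: [0.5517, -0.0021, 0.1977]
tool_rot: [0.706, -0.042, 0.706, 0.042]
ft_force: [-1.3, 0.7, 0.2]
grip_width: 0.471
```

```bash
python3 - <<'E'
from h import *
import pickle
stat()
p=r.capture("wrist");pickle.dump(p,open("w10.pkl","wb"));a=proj(p,[.5486,.025,.1])[0].astype(int);print(a)
y0,x0=max(0,a[1]-80),max(0,a[0]-100);print(x0,y0)
cv2.imwrite("pics/w10.png",cv2.resize(p["pixels"][y0:y0+160,x0:x0+200],None,fx=3.7,fy=3.7,interpolation=cv2.INTER_CUBIC))
E
```

```text
t 31.3 z 197.65 D -1.79 lat -0.15 yaw 6.79 tilt x [-3.e-04  6.e-04 -1.e+00] F [-1.25  0.71  0.24] M [ 0.01  0.   -0.03] w 40.2
[283 175]
183 95
```

View pics/w10.png

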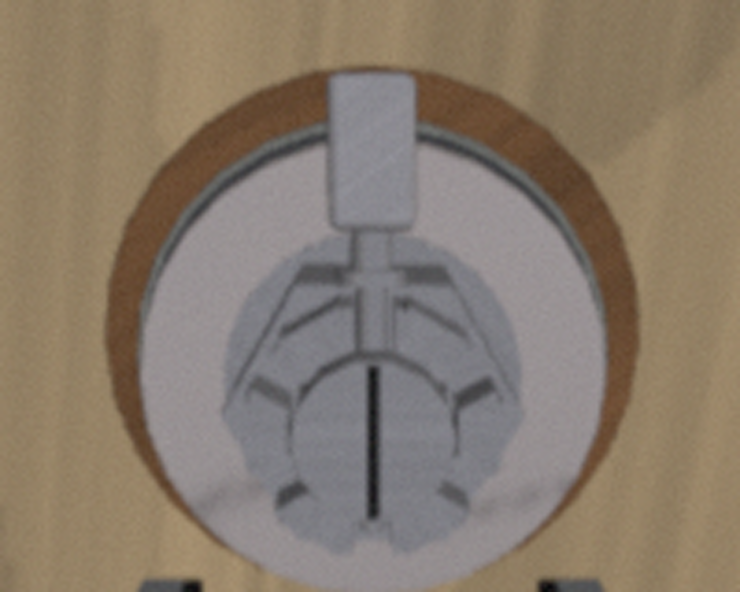

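Picture 10: the pin is released and sitting in the slot, its collar at the flat (rows 268–282) and the block at rows 73–230. I'll measure the seating, then hand in if it is good.

```bash
python3 - <<'E'
from h import *
import pickle
p=pickle.load(open("w10.pkl","rb"));f=lambda x,y:[183+x/3.7,95+y/3.7]
B=onplane(p,[f(372,73),f(372,230)],.112);L=onplane(p,[f(373,366),f(373,520)],.112);C=onplane(p,[f(372,275)],.100)
u=np.array([-.1184,.993]);c=L.mean(0)[:2]
print("line len",np.linalg.norm(L[0]-L[1]),"c",c,"block edges",(B[:,:2]-c)@u*1000,"collar",(C[:,:2]-c)@u*1000)
q=r.capture("wrist");print("change",np.abs(q["pixels"].astype(int)-p["pixels"]).mean())
E
```

```text
line len 0.030203857535151243 c [ 0.55208137 -0.00072873] block edges [67.39976858 40.1690113 ] collar [30.26395213]
change 3.056167800453515
```

```bash
python3 - <<'E'
from h import *
import pickle
p=pickle.load(open("w10.pkl","rb"))
c=np.array([.5517,-.0005]);u=np.array([-.1184,.993]);v=np.array([.993,.1184])
def row(D,z,l=0): 
    return ((proj(p,[*(c+u*D+v*l),z])[0]-[183,95])*3.7).round(1).tolist()
print("line ends",row(16,.112),row(-16,.112));print("flat top",row(27,.092),row(27,.092,15.6e0/1000))if 0 else None
for D,z in [(.016,.112),(-.016,.112),(.027,.092),(.027,.062),(.027,.103),(.028,.103),(.029,.103),(.038,.112),(.066,.112)]: print(D,z,row(D,z))
g=cv2.cvtColor(p["pixels"],cv2.COLOR_BGR2GRAY)
for n,x in (("shaft/collar",(368,376)),("block",(345,400)),("flat",(310,335)),("line",(372,375))):
    a,b=int(183+x[0]/3.7),int(183+x[1]/3.7)+1;m=g[95:240,a:b].mean(1).astype(int);print(n,[(round(i*3.7),int(k)) for i,k in enumerate(m) if 55<i<85 or (n=="line" and 85<i<150 ) or (n=="block" and 14<i<24)])
E
```

```text
line ends [366.5, 5316.0] [367.0, 4796.1]
0.016 0.112 [371.2, 359.8]
-0.016 0.112 [371.1, 523.1]
0.027 0.092 [371.1, 284.1]
0.027 0.062 [370.9, 263.2]
0.027 0.103 [371.2, 293.0]
0.028 0.103 [371.2, 287.8]
0.029 0.103 [371.2, 282.5]
0.038 0.112 [371.3, 240.6]
0.066 0.112 [371.5, 79.7]
shaft/collar [(207, 138), (211, 138), (215, 137), (218, 134), (222, 123), (226, 106), (229, 109), (233, 122), (237, 128), (240, 127), (244, 126), (248, 125), (252, 126), (255, 125), (259, 126), (263, 127), (266, 122), (270, 120), (274, 125), (278, 127), (281, 126), (285, 127), (289, 124), (292, 123), (296, 122), (300, 124), (303, 121), (307, 124), (311, 124)]
block [(56, 134), (59, 133), (63, 119), (67, 94), (70, 97), (74, 124), (78, 137), (81, 139), (85, 138), (207, 138), (211, 138), (215, 138), (218, 135), (222, 123), (226, 107), (229, 104), (233, 116), (237, 119), (240, 118), (244, 119), (248, 117), (252, 118), (255, 118), (259, 116), (263, 112), (266, 105), (270, 110), (274, 119), (278, 121), (281, 122), (285, 121), (289, 118), (292, 115), (296, 108), (300, 104), (303, 105), (307, 110), (311, 114)]
f
[... 660 characters left out ...]
), (303, 123), (307, 124), (311, 126), (318, 125), (322, 124), (326, 126), (329, 126), (333, 125), (337, 127), (340, 127), (344, 125), (348, 111), (352, 89), (355, 85), (359, 95), (363, 95), (366, 56), (370, 36), (374, 31), (377, 38), (381, 34), (385, 36), (388, 35), (392, 35), (396, 37), (400, 38), (403, 38), (407, 38), (411, 31), (414, 37), (418, 38), (422, 38), (426, 33), (429, 36), (433, 35), (437, 34), (440, 38), (444, 36), (448, 34), (451, 34), (455, 33), (459, 40), (462, 37), (466, 35), (470, 36), (474, 35), (477, 39), (481, 38), (485, 32), (488, 32), (492, 35), (496, 33), (500, 32), (503, 42), (507, 40), (511, 37), (514, 56), (518, 89), (522, 117), (525, 125), (529, 123), (533, 126)]
```

The seating measures about 3.5–4 mm short of centre, inside the 5 mm limit but thin. I'll nudge the block gently from behind with shut fingers.

Emit:
carry_out([
  [[0, 50, 0, 0, 0, 0, 0], [0, 98, 0, 0, 0, 0, 0], [40, 98, 0, 0, 0, 0, 0], [80, 98, 0, 0, 0, 0, 0], [108, 98, 0, 0, 0, 0, 0], [108, 98, 0, 0, 0, 0, 0], [108, 92, 0, 0, 0, 0, 0], [108, 88, 0, 0, 0, 0, 0]],
])

```text
time: 32.4
position: [0.5428, 0.0846, 0.091]
tool_rot: [0.707, -0.042, 0.705, 0.042]
ft_force: [-0.5, 0.5, 0.1]
grip_width: 0.004
```

Emit:
carry_out([
  [[0, -1, 0, 0, 0, 0, 0], [0, -2, 0, 0, 0, 0, 0], [0, -3, 0, 0, 0, 0, 0], [0, -4, 0, 0, 0, 0, 0], [0, -4.5, 0, 0, 0, 0, 0], [0, -5, 0, 0, 0, 0, 0], [0, -5.5, 0, 0, 0, 0, 0], [0, -5.5, 0, 0, 0, 0, 0]],
])

```text
time: 33.4
position: [0.5422, 0.0794, 0.0895]
tool_rot: [0.706, -0.042, 0.706, 0.042]
ft_force: [0.7, 0.1, -0.3]
grip_width: 0.001
```

```bash
python3 -c "
from h import *
stat()"
```

```text
t 33.4 z 89.48 D 80.28 lat 0.08 yaw 6.82 tilt x [-1.e-04  1.e-04 -1.e+00] F [ 0.66  0.14 -0.33] M [ 0.    0.   -0.02] w 0.1
```

Emit:
carry_out([
  [[0, -0.3, 0, 0, 0, 0, 0], [0, -0.6, 0, 0, 0, 0, 0], [0, -0.9, 0, 0, 0, 0, 0], [0, -1.2, 0, 0, 0, 0, 0], [0, -1.5, 0, 0, 0, 0, 0], [0, -1.5, 0, 0, 0, 0, 0], [0, -1.5, 0, 0, 0, 0, 0], [0, -1.5, 0, 0, 0, 0, 0]],
])

```text
time: 34.4
position: [0.5423, 0.0779, 0.0895]
tool_rot: [0.706, -0.042, 0.706, 0.042]
ft_force: [-0.9, -0.6, 0.1]
grip_width: 0.001
```

Emit:
carry_out([
  [[0, -0.3, 0, 0, 0, 0, 0], [0, -0.6, 0, 0, 0, 0, 0], [0, -0.9, 0, 0, 0, 0, 0], [0, -1.0, 0, 0, 0, 0, 0], [0, -1.0, 0, 0, 0, 0, 0], [0, -1.0, 0, 0, 0, 0, 0], [0, -1.0, 0, 0, 0, 0, 0], [0, -1.0, 0, 0, 0, 0, 0]],
])

```text
time: 35.4
position: [0.5425, 0.077, 0.0895]
tool_rot: [0.706, -0.042, 0.706, 0.042]
ft_force: [0.1, 1.5, 0.0]
grip_width: -0.001
```

Emit:
carry_out([
  [[0, -0.3, 0, 0, 0, 0, 0], [0, -0.6, 0, 0, 0, 0, 0], [0, -0.8, 0, 0, 0, 0, 0], [0, -0.8, 0, 0, 0, 0, 0], [0, -0.8, 0, 0, 0, 0, 0], [0, -0.8, 0, 0, 0, 0, 0], [0, -0.8, 0, 0, 0, 0, 0], [0, -0.8, 0, 0, 0, 0, 0]],
])

```text
time: 36.4
position: [0.5426, 0.0765, 0.0896]
tool_rot: [0.706, -0.042, 0.706, 0.042]
ft_force: [0.3, 5.3, 1.7]
grip_width: 0.001
```

Emit:
carry_out([
  [[0, -0.3, 0, 0, 0, 0, 0], [0, -0.5, 0, 0, 0, 0, 0], [0, -0.5, 0, 0, 0, 0, 0], [0, -0.5, 0, 0, 0, 0, 0], [0, -0.5, 0, 0, 0, 0, 0], [0, -0.5, 0, 0, 0, 0, 0], [0, -0.5, 0, 0, 0, 0, 0], [0, -0.5, 0, 0, 0, 0, 0]],
])

```text
time: 37.4
position: [0.5427, 0.0765, 0.0897]
tool_rot: [0.706, -0.041, 0.706, 0.042]
ft_force: [-0.1, 6.8, 2.5]
grip_width: -0.004
```

It stops firmly at about 7 N with the block about 52.4 mm out, which is the collar on the flat. I'll back away and take a last look.

Emit:
carry_out([
  [[0, 4, 0, 0, 0, 0, 0], [0, 15, 0, 0, 0, 0, 0], [0, 25, 0, 0, 0, 0, 0], [-40, 25, 0, 0, 0, 0, 0], [-90, 10, 0, 0, 0, 0, 0], [-108, -30, 0, 0, 0, 0, 20], [-108, -77, 0, 0, 0, 0, 40], [-108, -77, 0, 0, 0, 0, 40]],
])

```text
time: 38.4
position: [0.5525, -0.0031, 0.198]
tool_rot: [0.706, -0.041, 0.705, 0.041]
ft_force: [-0.7, -0.4, -0.7]
grip_width: 0.472
```

```bash
python3 - <<'E'
from h import *
r.capture("wrist");r.capture("wrist");stat()
p=r.capture("wrist");print(proj(p,[.5517,-.0005,.112]))
a=proj(p,[.5486,.025,.1])[0].astype(int)
y0,x0=max(0,a[1]-80),max(0,a[0]-100);print(x0,y0)
cv2.imwrite("pics/w11.png",cv2.resize(p["pixels"][y0:y0+160,x0:x0+200],None,fx=3.7,fy=3.7,interpolation=cv2.INTER_CUBIC))
g=cv2.cvtColor(p["pixels"],cv2.COLOR_BGR2GRAY).astype(float);m=g[:,279:288].mean(1)
u=np.array([-.1184,.993]);c=np.array([.5517,-.0005])
for lo,hi in ((y0,y0+40),(y0+50,y0+70)):
    k=np.arange(lo,hi);i=lo+np.argmin(m[lo:hi]);print("edge row",i,m[i],"D",(onplane(p,[283,i],.112)[0,:2]-c)@u*1000)
E
```

```text
t 38.5 z 197.27 D -0.18 lat -0.24 yaw 6.76 tilt x [-8.e-04  6.e-04 -1.e+00] F [-0.4   0.09 -0.13] M [ 0.04  0.04 -0.03] w 39.8
[[283.4409115  217.08695509]]
183 97
edge row 116 77.88888888888889 D 67.95647501808534
edge row 160 104.88888888888889 D 39.67833681413564
```

View pics/w11.png

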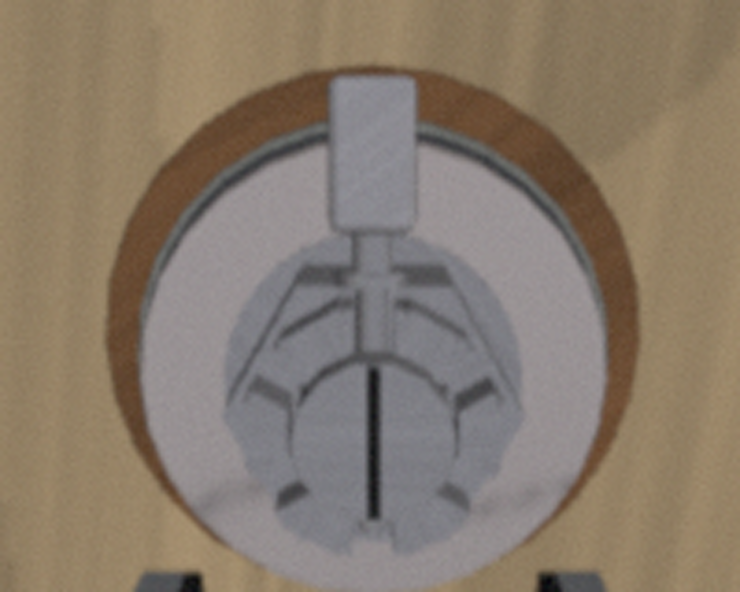

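Picture 11: the pin is at rest in the slot with its collar against the flat (rows 270–290). The nut slots are still in line with the spindle mark (column 373). Handing in.

```bash
python3 -c "
from h import *
stat();print(r.sign_off())"
```

```text
t 38.55 z 197.12 D 0.38 lat -0.31 yaw 6.82 tilt x [-1.1e-03  7.0e-04 -1.0e+00] F [-0.07 -0.22 -0.36] M [ 0.04  0.01 -0.02] w 40.0
the job is handed in; nothing more can be done
None
```

The lock pin is through the lined-up slot and cross hole with its collar against the nut, and I handed the job in at 38.6 s of the 72 s. I turned the nut about 8° clockwise, never back, until its slot met the hole. The pin went in from the hole's far end, not the nearer +y end.

- **Force:** the highest wrist force I read while inserting was about 11 N. That is only read at the end of each move, but it is well under the 25 N limit.
- **Alignment:** the last picture shows the slots still in line with the spindle mark, the pin released and at rest, and the gripper clear of everything.
- **Seating depth:** my two checks disagree slightly. Pushing the block from behind put the pin's middle about 2.4 mm short of the hole's middle, which fits the collar stopping on the hexagon flat. Camera edges put it at about 3 to 4 mm. Both are within the 5 mm limit, but the camera figure leaves little margin.
- **Bystanders:** I did not measure them again at the end. The arm kept clear of them, and no unexplained force showed at the wrist.

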